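Unpin and unhitch the trailer tongue and hold it up

TASK

The small trailer's tongue has to come off the tow ball so that I can grease the ball: pull the safety pin out of the coupler's latch and stand it in an empty hole of the pin rack, in the row that holds the pin of the same length. Then pull the red latch handle out sideways against its spring and lift the tongue until the coupler hangs about 8 cm above where it sat on the ball. Finish while still holding it up there with the gripper, not propped on anything, and leave the other pins and everything else on the bench where they are.

Things in the scene. Friction and masses are not known exactly. Their poses are not given: they have to be found in the camera images.
- hitch: Fixed ball mount and trailer front, one piece. Origin on the table straight below the ball's centre; x level from the ball to the trailer, y level to the latch side, z up. Base plate 110 x 90 x 8 mm, riser 50 x 40 mm up to 43 mm. Tongue's fold hinge: x 320 mm, 90 mm up, axis along y. Trailer frame from x 287 mm, black box (rim 211 mm up) from x 370 mm.
- ball (a point): Centre of the steel tow ball, 32 mm in diameter, 75 mm above the table, fixed.
- tongue: Hinged tongue: aluminium tube 30 x 30 mm, blue coupler cup (50 mm across, top 102 mm up) over the ball. Origin at its ball socket's centre: on the ball at the start, axes as the hitch's. Swings up only, about the fold hinge at its x 320, z 15 mm, axis y. Weighs 2 to 5 N at the coupler, drops if let go. A blue spring barrel, 20 mm thick, 59 mm up, runs from the cup along +y to y 66 mm.
- boss (a point): Mouth of the vertical 10 mm hole for the safety pin, in the top of a blue boss 20 x 20 mm on the spring barrel: hitch x 0, y 46 mm, 80 mm above the table; moves with the tongue.
- latch (a joint): Travel of the latch bolt, m: 0 home under the ball (tongue locked down), grows as the handle is pulled along the hitch's +y, away from the coupler; end stop at 0.018. Spring 4.5 N at first, 9 N at the stop; springs back if let go. Frees the ball beyond about 0.007. With the safety pin in, it moves only 1 to 2 mm.
- latch_grip (a point): Centre of the top of the red upright latch handle (24 mm along hitch x, 14 mm along y, 75 mm tall); at the start hitch x 0, y 96 mm, 125 mm above the table. 33 mm free between handle and boss, nothing beyond. Pulled sideways it opens the latch, pulled up it lifts the tongue; it tilts with the tongue.
- pin: Loose safety pin, 40 g: steel shaft 8 mm in diameter, 55 mm long, on top a black round knob 20 mm in diameter, 30 mm tall, with a yellow band. Origin at the tip, z up the shaft. At the start upright in the boss, knob from 80 to 110 mm above the table. Comes out straight up; 55 mm of lift frees it.
- rack: Fixed wooden pin rack 150 x 160 x 45 mm; origin at the centre of its underside. Two rows of three vertical holes: rows at x -40 and +40 mm, holes at y -50, 0 and +50 mm. Holes 11 mm in diameter, 2 mm chamfer, floor 10 mm above the table. A 55 mm pin stands in one with its knob from 65 to 95 mm above the table.
- short_pin: Loose pin exactly like the safety pin (shaft 55 mm) standing in the middle hole of one row: this is the row for the safety pin. Which row differs from run to run. Origin at the tip. Leave it there.
- long_pin: Loose look-alike pin with an 80 mm shaft (knob top 120 mm above the table) standing in the middle hole of the other row. Origin at the tip. Leave it there.
- drill: Cordless drill lying on its side, about 200 x 200 x 60 mm, bystander.
- grease_tin: Green grease tin, 70 mm in diameter, 55 mm tall, bystander; stands free, origin under its centre.
- wrench: Spanner lying on the table, bystander.
- screwdriver: Screwdriver lying on the table, bystander.
- tape_measure: Yellow tape measure, 68 x 35 x 62 mm, bystander.
- offcut: Plywood offcut 150 x 80 x 18 mm, bystander.

How it is judged (in metres and radians):
On the way, in this order (a step that is already met when the one before it is completed fails the run):
1. the safety pin stands let go in the rack, in the row of the short pin, while the tongue is still on the ball (horizontal distance between pin and short_pin below 0.065 m and z of pin in the frame of rack between 0.004 and 0.016 m and angle between pin's own z axis and vertical below 0.25 rad and contact force between the fingers and pin below 0.1 N and height (world z) of tongue below 0.085 m), for 0.2 s.
2. the latch is pulled open against its spring with the tongue still down (value of joint latch above 0.008 m and height (world z) of tongue below 0.095 m), for 0.05 s.
At the end, for the whole second after the job is handed in: The gripper's fingers hold the tongue still (coupler socket 50 to 120 mm above where it sat on the ball, fingers pressing with more than 2 N, no loose thing touching the tongue), and the safety pin stands at the bottom of a hole in the short pin's row (height (world z) of tongue between 0.125 and 0.195 m and angular speed of tongue below 0.15 rad/s and contact force between the fingers and tongue above 2 N and contact force between each of pin, short_pin, long_pin, drill, grease_tin, wrench, screwdriver, tape_measure, offcut and tongue below 0.1 N and horizontal distance between pin and short_pin below 0.065 m and z of pin in the frame of rack between 0.004 and 0.016 m and angle between pin's own z axis and vertical below 0.25 rad); the arm keeps its last pose, push and grip.
It fails at once if a pin already in the rack is disturbed (distance of any of short_pin, long_pin from where it was at the start of the episode above 0.015 m).
It fails at once if something else on the bench is shoved about (distance of any of drill, grease_tin, wrench, screwdriver, tape_measure, offcut from where it was at the start of the episode above 0.03 m).
It also fails if it takes over 54 s, if anything falls off the work surface, if the arm or the gripper's body presses on something with over 40 N, if the wrist force passes 120 N, or if a joint passes its speed limit or range.

ROBOT

A 7-joint arm with a two-finger parallel gripper is mounted at the origin on the work surface. World frame = base frame: x ahead of the robot, y to its left, z up, the work surface at z = 0. Lengths are in m, angles in degrees, forces in N, time in s.
With the tool pointing down it reaches from about 0.4 to 0.875 m from the base axis. Payload 4.4 kg.
Tool frame: the origin (TCP) lies midway between the tips of the shut fingers; the grasp point (between the pads) lies 19 mm behind it; z points along the fingers, y is the direction in which the jaws open and shut (so a half turn about z gives the same grasp; the last joint's range is limited). The gripper opens to 85 mm and grips with 20 to 120 N. Pads are 22 mm wide; open, the fingers measure 114 mm over their backs; the gripper's body (76 mm by 85 mm) begins 54 mm behind the grasp point. The pads swing forward as they close: fully open they stand 13 mm farther back than shut.
Start: joints at [-71.78, 36.005, 2.206, 86.941, -1.547, 57.084, -1.146], TCP at [0.243, 0.603, 0.231] pointing down, gripper open.
Joint ranges: [-175.42, 175.42], [-21.48, 121.26], [-71.46, 75.88], [10.55, 141.38], [-63.04, 243.04], [13.31, 113.54], [-168.57, 168.57]. Speed limits (degrees/s): [147.25, 147.25, 180, 180, 180, 180, 180].

INTERFACE

Orientations are given as a 3x3 rotation matrix whose columns are the frame's x, y, z axes.
In Python, from rig import r gives the robot as it stands. The module is installed in compiled form; this text tells all that it offers.
- The arm moves only by the tool apply_moves, never from a script. Its argument "plan" is a list that holds one entry, the list of rows, each a list of 5 numbers: the shift along the tool's x, y, z in m, then the turn about the tool's z in rad, then the finger opening in m, from 0 to 0.0854. A call has 1 to 20 rows; each row shifts and turns the pose as measured when the row begins, along the tool's axes as they then stand; what a row does not reach is not made up. A row lasts 1/12 s, in which the tool goes at most 41.7 mm and 7.16 degrees, less where a joint would pass 70% of its speed; a pose out of reach is approached as far as the arm can. A call with a gripper value outside its range is refused whole. The fingers move at their own pace and stop on an object; "newtons" is the grip in N (left out, the last holds). Time passes only in rows, so rows that do not move let the fingers close. It gives the time, the measured TCP pose, the force and the opening at its end, in the units of the state.
- r.state(): the state, without advancing time (a new reading comes with each control period).
- r.get_image(name): name is "scene" or "top" or "wrist"; returns the picture (384x512x3 uint8, red, green, blue); there is no depth.
- r.get_calibration(name): a dict with "camera_matrix" (3x3 intrinsics, pixels), "xyz" and "attitude" of the camera in the world; the wrist camera has in their place "tool_from_camera" (4x4, takes a point from camera to tool coordinates, whose origin is the TCP and whose axes are the flange's). Camera axes: x right, y down, z forward; pixel columns grow to the right and rows downward; lengths in m; the calibration is good to about 2 mm. A picture is of the moment at which its call begins: read the wrist's pose just before it. get_calibration takes no time and is no camera call.
- r.close_job(): hands the job in, once; it reports no verdict.
Trained networks look in the newest picture that a camera, given by its name, has taken for a name from the list of things; names that differ only in an ending like _2 or _b are one class to them, and where a whole thing is asked for, a point or a joint stands for the part that bears it (a point fixed in the world has none). Each returns a list of dicts, best first, with "conf" (0 to 1); they miss things now and then, are a little off and sometimes report something else, mostly with a low value. They report only what shows in the picture. A call takes as long as a camera call.
- r.boxes_of(camera, query): "extent" ([left, top, right, bottom] in pixels, round what is visible of it).
- r.masks_of(camera, query): "mask" (384x512 bool, what is visible of it) and "extent" ([left, top, right, bottom] in pixels, round what is visible of it).
The state is a dict: "t": time; "joint_positions": joint angles; "qd": joint speeds; "tau": joint torques, N m; "tcp_pos": TCP position; "tcp_rot": TCP orientation; "ft_force": force on the tool from outside, world axes, zero at the start; "wrist_torque": the same for the moment, N m; "width": opening from 0.0 (shut) to 1.0 (fully open).
Only numpy, scipy, OpenCV 4.12 (cv2) and the standard library are available. Lean on these libraries where they do the work, as an engineer would, in place of code of your own. Each camera call takes 0.05 s, during which the arm holds its last target. There are 200 camera calls.

## Working session

There is one attempt and no reset: what is moved stays moved. The work goes in short steps, Python scripts to look and compute and a tool call to move; the robot and the scene stay as the last step left them, time stands still between calls to the robot, and variables do not carry over. Pictures are saved under pics/ and viewed, about 8 in all and at most 12, crops included, and the job is handed in when it is done.

Besides the shell and the picture viewer there is one more tool, called after "Emit:" as name([rows], argument=value, ...), one row to a line, values as JSON. apply_moves: Moves the arm, as the interface text tells. Its arguments: {"type":"object","properties":{"plan":{"type":"array","items":{"type":"array","items":{"type":"array","items":{"type":"number"}}}},"newtons":{"type":"number"}},"required":["plan"]}

```bash
mkdir -p pics; python3 - <<'E'
from rig import r
import cv2,numpy as np
s=r.state();print(s)
ims=[]
for c in("scene","top"):
    im=r.get_image(c);ims.append(im)
    k=r.get_calibration(c);print(c,k)
    cv2.imwrite(f"pics/{c}0.png",cv2.resize(im[:,:,::-1],(800,600)))
    for q in("pin","short_pin","long_pin","rack","boss","latch_grip","hitch","tongue","grease_tin"):
        print(c,q,[(np.round(d["extent"]).tolist(),round(d["conf"],2)) for d in r.boxes_of(c,q)[:3]])
E
```

```text
{'t': 0.0, 'joint_positions': array([-71.78149529,  36.05674311,   2.20405856,  86.99576853,
        -1.54802088,  57.0831879 ,  -1.14630084]), 'qd': array([ 0.01438202,  0.08538682,  0.0367665 ,  0.07912143,  0.00829813,
       -0.04878208,  0.08185829]), 'tau': array([ 2.94791917e-04, -5.63396752e+01,  1.22665599e+00, -1.93446743e+01,
        1.11452927e-02,  1.03678310e-02,  3.83049709e-06]), 'tcp_pos': array([0.24312575, 0.60215495, 0.23041542]), 'tcp_rot': array([[-9.27244529e-01,  3.74455782e-01, -6.71684527e-04],
       [ 3.74456384e-01,  9.27242927e-01, -1.72348895e-03],
       [-2.25556767e-05, -1.84961226e-03, -9.99998289e-01]]), 'ft_force': array([ 0.0208826 ,  0.02330436, -0.32510902]), 'wrist_torque': array([ 0.00505916, -0.04507577,  0.01229963]), 'width': 1.0013126875509348}
scene {'camera_matrix': array([[493.32156327,   0.        , 258.67355978],
       [  0.        , 493.32156327, 195.51285623],
       [  0.        ,   0.        ,   1.        ]]), 'xyz': array([ 1.53378089, -0.20840153,  1.3290603 ]), 'attitude': array([[ 0.20722002,  0.73412613, -0.64662097],
     
[... 859 characters left out ...]
 1.4554199 ]), 'attitude': array([[ 9.69928688e-03, -9.91400043e-01,  1.30506242e-01],
       [-9.99952866e-01, -9.67311208e-03,  8.34488699e-04],
       [ 4.35089371e-04, -1.30508184e-01, -9.91447137e-01]])}
top pin []
top short_pin []
top long_pin [([322.0, 158.0, 327.0, 169.0], 0.62)]
top rack [([295.0, 155.0, 350.0, 205.0], 0.91)]
top boss [([192.0, 88.0, 256.0, 193.0], 0.65)]
top latch_grip [([377.0, 210.0, 384.0, 261.0], 0.69), ([194.0, 170.0, 205.0, 183.0], 0.4)]
top hitch [([190.0, 0.0, 336.0, 205.0], 0.81), ([377.0, 229.0, 387.0, 263.0], 0.54)]
top tongue [([192.0, 87.0, 256.0, 192.0], 0.77)]
top grease_tin [([150.0, 133.0, 166.0, 158.0], 0.77), ([295.0, 154.0, 354.0, 207.0], 0.59)]
```

View pics/scene0.png

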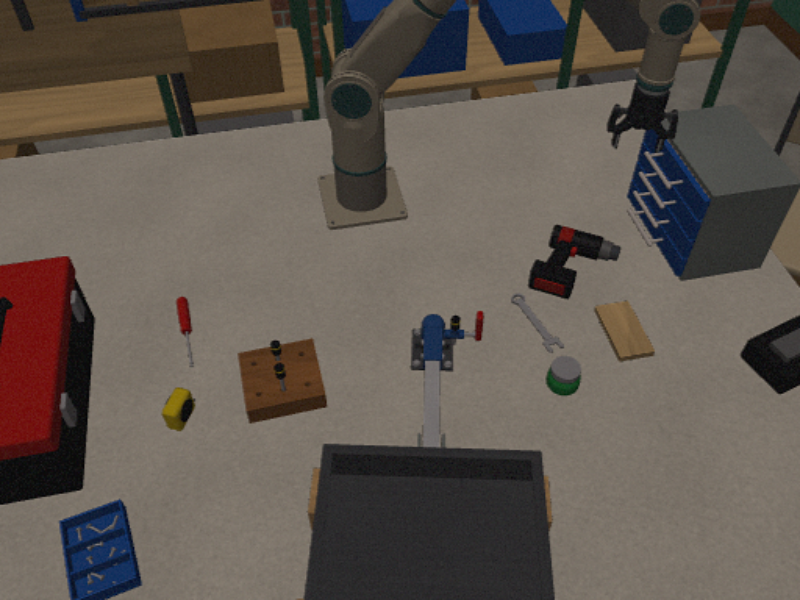

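```bash
python3 - <<'E'
import cv2
a=cv2.imread("pics/top0.png")
# crop of top, original px 140..400 x 50..230
s=800/512
c=a[int(50*s):int(240*s),int(150*s):int(400*s)]
cv2.imwrite("pics/topcrop.png",cv2.resize(c,(790,600),interpolation=cv2.INTER_CUBIC))
E
```

```text
(no output)
```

View pics/topcrop.png

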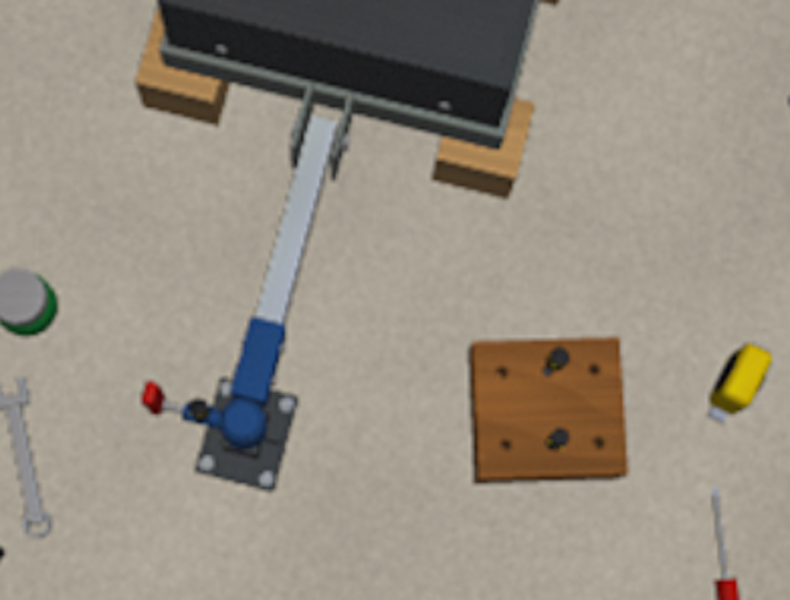

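Both pictures are clear. Coupler at crop (243,420), handle (153,393) and pin knob (200,408). The rack holes are at (503,371), (595,369), (506,443) and (599,442). In the scene view the pin at (280,372) shows a long shaft, so the long pin is in the row away from the robot and the short pin at (276,348) is in the near row.

```bash
cat > h.py <<'E'
from rig import r
import cv2,numpy as np
def ray(c,uv,z,T=None):
    k=r.get_calibration(c);K=k["camera_matrix"]
    if c=="wrist":
        M=k["tool_from_camera"];p,R=T;A=R@M[:3,:3];o=p+R@M[:3,3]
    else: A=k["attitude"];o=k["xyz"]
    d=A@np.linalg.solve(K,[uv[0],uv[1],1]);return o+d*(z-o[2])/d[2]
def proj(c,X,T=None):
    k=r.get_calibration(c);K=k["camera_matrix"]
    if c=="wrist":
        M=k["tool_from_camera"];p,R=T;A=R@M[:3,:3];o=p+R@M[:3,3]
    else: A=k["attitude"];o=k["xyz"]
    q=K@(A.T@(np.asarray(X)-o));return q[:2]/q[2]
E
python3 - <<'E'
from h import *
f=lambda u,v:(150+u/3.16,50+v/3.158)
for n,p,z in [("cup",(243,418),.1),("handle",(152,390),.125),("pin",(199,407),.11),("h1",(503,371),.045),("h2",(595,369),.045),("h3",(506,443),.045),("h4",(599,442),.045),("far pin long",(559,353),.12),("near short",(560,433),.095)]:
    print(n,ray("top",f(*p),z).round(4))
g=lambda u,v:(u*.64,v*.64)
for n,p,z in [("handle",(479,314),.125),("pin",(456,318),.11),("near short",(276,344),.095),("far long",(280,367),.12),("h",(247,355),.045),("h",(303,354),.045),("h",(257,395),.045),("h",(308,384),.045)]:
    print(n,ray("scene",g(*p),z).round(4))
print(r.get_calibration("wrist"))
E
```

```text
cup [0.5284 0.0608 0.1   ]
handle [0.5522 0.1522 0.125 ]
pin [0.5378 0.1055 0.11  ]
h1 [ 0.5916 -0.2154  0.045 ]
h2 [ 0.5947 -0.3147  0.045 ]
h3 [ 0.5131 -0.218   0.045 ]
h4 [ 0.5151 -0.3176  0.045 ]
far pin long [ 0.5957 -0.2626  0.12  ]
near short [ 0.5167 -0.267   0.095 ]
handle [0.5522 0.1527 0.125 ]
pin [0.5405 0.1076 0.11  ]
near short [ 0.5186 -0.2656  0.095 ]
far long [ 0.5982 -0.2625  0.12  ]
h [ 0.4942 -0.3305  0.045 ]
h [ 0.5162 -0.215   0.045 ]
h [ 0.6006 -0.3185  0.045 ]
h [ 0.5952 -0.2145  0.045 ]
{'camera_matrix': array([[269.51881835,   0.        , 257.59257939],
       [  0.        , 269.51881835, 190.81637232],
       [  0.        ,   0.        ,   1.        ]]), 'tool_from_camera': array([[-7.54875116e-05, -9.47120820e-01, -3.20877153e-01,
         8.20321928e-02],
       [ 9.99999956e-01,  2.03874529e-05, -2.95430474e-04,
         8.33364563e-04],
       [ 2.86350221e-04, -3.20877161e-01,  9.47120777e-01,
        -1.43626923e-01],
       [ 0.00000000e+00,  0.00000000e+00,  0.00000000e+00,
         1.00000000e+00]])}
```

```bash
python3 - <<'E'
from h import *
for p in [(632,205),(688,276)]: print(ray("scene",(p[0]*.64,p[1]*.64),0).round(3))
for p in [(650,128),(683,205),(742,110)]:
  for z in (.15,.2,.25): print(p,z,ray("scene",(p[0]*.64,p[1]*.64),z).round(3))
E
```

```text
[0.174 0.678 0.   ]
[0.44  0.707 0.   ]
(650, 128) 0.15 [0.061 0.74  0.15 ]
(650, 128) 0.2 [0.123 0.7   0.2  ]
(650, 128) 0.25 [0.186 0.66  0.25 ]
(683, 205) 0.15 [0.352 0.692 0.15 ]
(683, 205) 0.2 [0.403 0.654 0.2  ]
(683, 205) 0.25 [0.453 0.616 0.25 ]
(742, 110) 0.15 [0.038 1.007 0.15 ]
(742, 110) 0.2 [0.102 0.956 0.2  ]
(742, 110) 0.25 [0.165 0.904 0.25 ]
```

Emit:
apply_moves([
  [[-0.0288,-0.0218,-0.002,0,0.085],[-0.0288,-0.0218,-0.002,0,0.085],[-0.0288,-0.0218,-0.002,0,0.085],[-0.0288,-0.0218,-0.002,0,0.085],[-0.0288,-0.0218,-0.002,0,0.085],[-0.0288,-0.0218,-0.002,0,0.085],[-0.0288,-0.0218,-0.002,0,0.085],[-0.0288,-0.0218,-0.002,0,0.085],[-0.0288,-0.0218,-0.002,0,0.085],[-0.0288,-0.0218,-0.002,0,0.085],[-0.0288,-0.0218,-0.002,0,0.085],[-0.0288,-0.0218,-0.002,0,0.085],[-0.0288,-0.0218,-0.002,0,0.085],[-0.0288,-0.0218,-0.002,0,0.085],[-0.0288,-0.0218,-0.002,0,0.085],[-0.0288,-0.0218,-0.002,0,0.085]],
])

```text
t: 2.33
tcp_pos: [0.5499, 0.0979, 0.2616]
tcp_rot: [[-0.935, 0.355, 0.001], [0.355, 0.935, 0.011], [0.003, 0.01, -1.0]]
ft_force: [1.3, -0.1, -0.0]
width: 0.997
```

Emit:
apply_moves([
  [[0,0,0,0.12,0.06],[0,0,0,0.12,0.06],[0,0,0,0.12,0.06],[0,0,0,0.12,0.06],[0,0,0,0.12,0.06],[0,0,0,0.12,0.06],[0,0,0,0.12,0.06],[0,0,0,0.12,0.06],[0,0,0,0.12,0.06],[0,0,0,0.12,0.06],[0,0,0,0.12,0.06],[0,0,0,0.12,0.06],[0,0,0,0,0.06]],
])

```text
t: 3.42
tcp_pos: [0.5569, 0.0815, 0.2639]
tcp_rot: [[0.292, 0.956, 0.009], [0.956, -0.292, 0.006], [0.008, 0.007, -1.0]]
ft_force: [0.2, 0.3, -0.3]
width: 0.705
```

```bash
python3 - <<'E'
from h import *
s=r.state();T=(s["tcp_pos"],s["tcp_rot"]);print(T)
im=r.get_image("wrist");cv2.imwrite("pics/w1.png",cv2.resize(im[:,:,::-1],(800,600)))
print(r.state()["tcp_pos"])
for n,X in [("pin",(.54,.1065,.11)),("handle",(.552,.1525,.125)),("cup",(.528,.061,.102))]: print(n,proj("wrist",X,T)*800/512)
for q in("pin","latch_grip","tongue"):
  for d in r.boxes_of("wrist",q)[:2]:print(q,np.array(d["extent"])*800/512,d["conf"])
E
```

```text
(array([0.55693047, 0.08153534, 0.26388577]), array([[ 0.29171882,  0.95646026,  0.0091601 ],
       [ 0.95646844, -0.29177727,  0.00584351],
       [ 0.00826179,  0.00705668, -0.99994097]]))
[0.55693479 0.08156186 0.26390497]
pin [367.43931797 251.83466754]
handle [360.8498429 184.7745457]
cup [372.11912041 309.55936297]
latch_grip [344.53125 164.6875  381.25    210.15625] 0.85
tongue [345.625 165.    800.    335.   ] 0.88
tongue [324.84375   5.625   799.6875  490.15625] 0.71
```

View pics/w1.png

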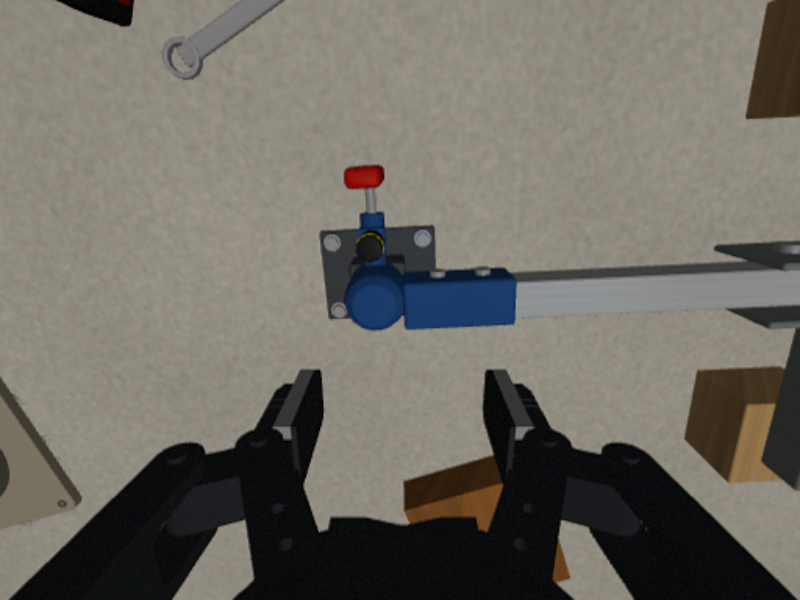

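```bash
python3 - <<'E'
from h import *
s=r.state();T=(s["tcp_pos"],s["tcp_rot"])
for n,p,z in[("pin",(370,248),.11),("handle",(362.5,178),.125),("cup",(376,300),.1),("tubeA",(515,299),.09),("tubeB",(740,290),.105)]: print(n,ray("wrist",(p[0]*.64,p[1]*.64),z,T).round(4))
p=np.array([.5405,.1075]); d=p-T[0][:2]; print(T[1][:2,:2].T@d)
E
```

```text
pin [0.5425 0.1085 0.11  ]
handle [0.5539 0.1562 0.125 ]
cup [0.5331 0.0667 0.1   ]
tubeA [0.6379 0.0326 0.09  ]
tubeB [ 0.8002 -0.0036  0.105 ]
[ 0.02026536 -0.02319431]
```

Emit:
apply_moves([
  [[0.0068,-0.008,0.03,0,0.05],[0.0068,-0.008,0.03,0,0.05],[0.0068,-0.008,0.03,0,0.05],[0,0,0.02,0,0.05],[0,0,0,0.03,0.05]],
])

```text
t: 4.03
tcp_pos: [0.5442, 0.1091, 0.1533]
tcp_rot: [[0.307, 0.952, 0.019], [0.952, -0.307, 0.01], [0.015, 0.015, -1.0]]
ft_force: [0.1, -0.7, 1.1]
width: 0.587
```

```bash
python3 - <<'E'
from h import *
s=r.state();T=(s["tcp_pos"],s["tcp_rot"]);print(T)
im=r.get_image("wrist");cv2.imwrite("pics/w2.png",cv2.resize(im[:,:,::-1],(800,600)))
for n,X in [("pin",(.541,.1075,.11)),("tcp",T[0]),("handle",(.553,.154,.125))]: print(n,proj("wrist",X,T)*800/512)
E
```

```text
(array([0.54415217, 0.10913196, 0.15334392]), array([[ 0.30687299,  0.95156904,  0.01858312],
       [ 0.9516344 , -0.30708201,  0.00962368],
       [ 0.01486414,  0.01473109, -0.999781  ]]))
pin [394.52874635 343.46913534]
tcp [400.4865094  383.40868934]
handle [386.84941346 252.79327733]
```

View pics/w2.png

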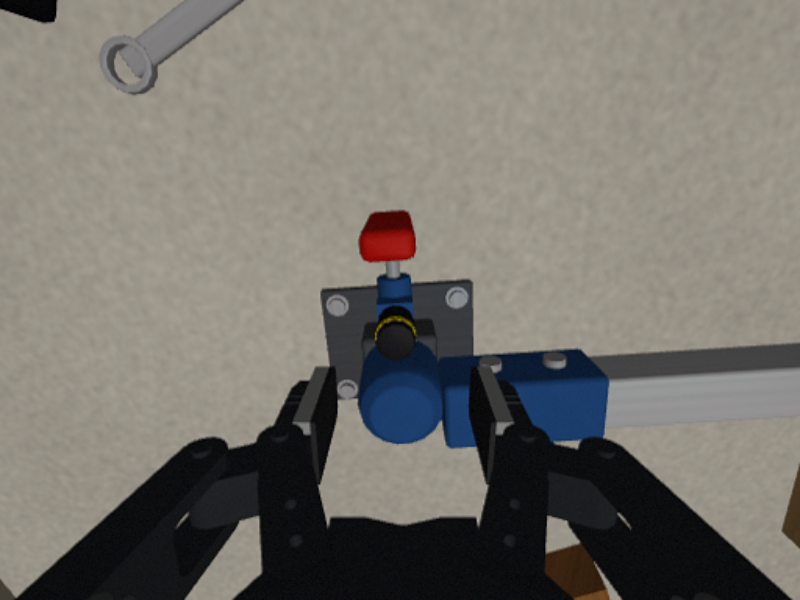

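Emit:
apply_moves([
  [[-0.0023,-0.0029,0.018,-0.05,0.05],[0,0,0.02,0,0.05],[0,0,0.015,0,0.05],[0,0,0.01,0,0.05],[0,0,0,0,0.05]],
])

```text
t: 4.5
tcp_pos: [0.5499, 0.1082, 0.097]
tcp_rot: [[0.259, 0.965, 0.033], [0.966, -0.26, 0.013], [0.021, 0.029, -0.999]]
ft_force: [-0.4, 0.3, -0.7]
width: 0.585
```

Emit:
apply_moves([
  [[-0.001,-0.004,0.003,0,0.05],[-0.001,-0.004,0.003,0,0.05],[0,-0.001,0.004,0,0.05],[0,0,0,0,0.05]],
])

```text
t: 4.83
tcp_pos: [0.5433, 0.1085, 0.0898]
tcp_rot: [[0.26, 0.965, 0.04], [0.965, -0.261, 0.015], [0.024, 0.035, -0.999]]
ft_force: [-0.2, 0.1, -0.6]
width: 0.587
```

Emit:
apply_moves([
  [[0,-0.001,0.005,0,0.05],[0,0,0,0,0.02],[0,0,0,0,0.01],[0,0,0,0,0.01],[0,0,0,0,0.01],[0,0,0,0,0.01]],
], newtons=40)

```text
t: 5.33
tcp_pos: [0.5423, 0.1094, 0.0857]
tcp_rot: [[0.259, 0.965, 0.04], [0.965, -0.26, 0.016], [0.026, 0.035, -0.999]]
ft_force: [-0.1, -0.4, -0.5]
width: 0.215
```

Emit:
apply_moves([
  [[0.0004,0.0005,-0.015,0,0.01],[0.0004,0.0005,-0.015,0,0.01],[0.0004,0.0005,-0.015,0,0.01],[0.0004,0.0005,-0.015,0,0.01],[0.0004,0.0005,-0.02,0,0.01],[0,0,-0.02,0,0.01],[0,0,0,0,0.01]],
])

```text
t: 5.92
tcp_pos: [0.5414, 0.1088, 0.1881]
tcp_rot: [[0.26, 0.965, 0.039], [0.965, -0.261, 0.014], [0.023, 0.034, -0.999]]
ft_force: [-0.7, -0.5, -0.0]
width: 0.216
```

Emit:
apply_moves([
  [[-0.032,0.006,-0.001,0,0.01],[-0.032,0.006,-0.001,0,0.01],[-0.032,0.006,-0.001,0,0.01],[-0.032,0.006,-0.001,0,0.01],[-0.032,0.006,-0.001,0,0.01],[-0.032,0.006,-0.001,0,0.01],[-0.032,0.006,-0.001,0,0.01],[-0.032,0.006,-0.001,0,0.01],[-0.032,0.006,-0.001,0,0.01],[-0.028,0.004,-0.001,0,0.01],[0,0,0,0,0.01]],
])

```text
t: 6.83
tcp_pos: [0.5174, -0.2216, 0.1874]
tcp_rot: [[0.248, 0.968, 0.042], [0.968, -0.249, 0.014], [0.024, 0.037, -0.999]]
ft_force: [-0.6, -0.4, -0.6]
width: 0.219
```

```bash
python3 - <<'E'
from h import *
s=r.state();T=(s["tcp_pos"],s["tcp_rot"]);print(T,s["width"],s["ft_force"])
im=r.get_image("wrist");cv2.imwrite("pics/w3.png",cv2.resize(im[:,:,::-1],(800,600)))
for n,X in [("hole",(.515,-.2165,.045)),("h1",(.593,-.215,.045)),("short",(.517,-.2665,.095)),("tip",T[0]-[0,0,.0607])]: print(n,proj("wrist",X,T)*800/512)
E
```

```text
(array([ 0.51736618, -0.22164176,  0.18740497]), array([[ 0.24833419,  0.96777948,  0.04162931],
       [ 0.96838266, -0.24908473,  0.01385009],
       [ 0.02377306,  0.03687365, -0.99903712]])) 0.21895827887123206 [-0.63459038 -0.43804296 -0.62664178]
hole [388.98042803 278.61131181]
h1 [496.57818587 248.59490401]
short [413.09620381 372.59921029]
tip [396.72017582 326.37780089]
```

View pics/w3.png

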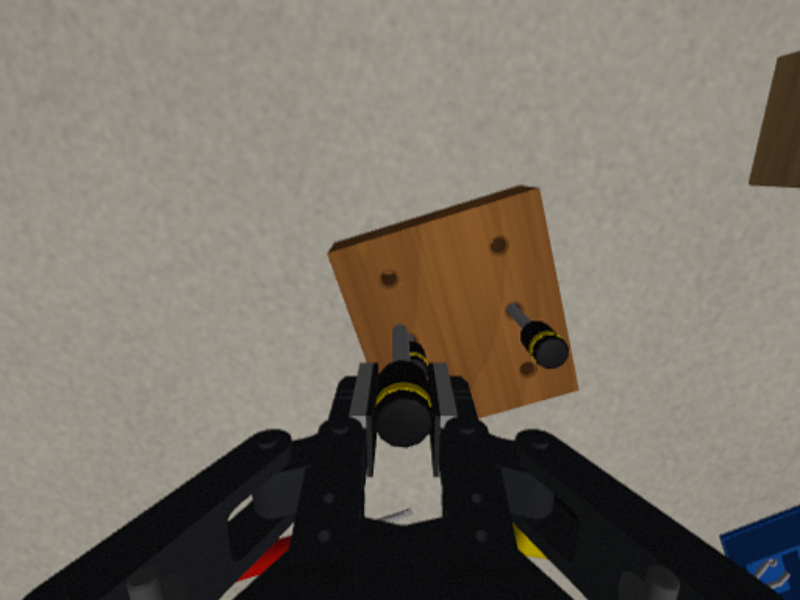

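Emit:
apply_moves([
  [[0.0022,-0.0025,0,0,0.01],[0.0017,-0.003,0.0175,0,0.01],[-0.0004,-0.0007,0.0175,0,0.01],[-0.0004,-0.0007,0.0175,0,0.01],[-0.0004,-0.0007,0.0135,0,0.01],[0,0,0,0,0.01]],
])

```text
t: 7.38
tcp_pos: [0.5147, -0.2041, 0.1172]
tcp_rot: [[0.239, 0.97, 0.041], [0.971, -0.24, 0.022], [0.031, 0.035, -0.999]]
ft_force: [-0.6, 0.1, 0.4]
width: 0.218
```

```bash
python3 - <<'E'
from h import *
s=r.state();T=(s["tcp_pos"],s["tcp_rot"]);print(T,s["width"],s["ft_force"])
im=r.get_image("wrist");c=im[130:320,190:330,::-1];cv2.imwrite("pics/w4.png",cv2.resize(c,None,fx=3,fy=3,interpolation=cv2.INTER_CUBIC))
o=np.array([190,130])
for n,X in [("hole",(.515,-.2165,.045)),("tip",T[0]-[-.0013,0.0003,.0607])]: print(n,(proj("wrist",X,T)-o)*3)
E
```

```text
(array([ 0.5146574 , -0.20408661,  0.11721086]), array([[ 0.23895853,  0.97015116,  0.04129828],
       [ 0.97053219, -0.23998134,  0.02182258],
       [ 0.03108201,  0.03486662, -0.99890852]])) 0.21797177544686458 [-0.59591182  0.10446527  0.43991811]
hole [202.82788568 262.34878029]
tip [197.01780731 238.0304358 ]
```

View pics/w4.png

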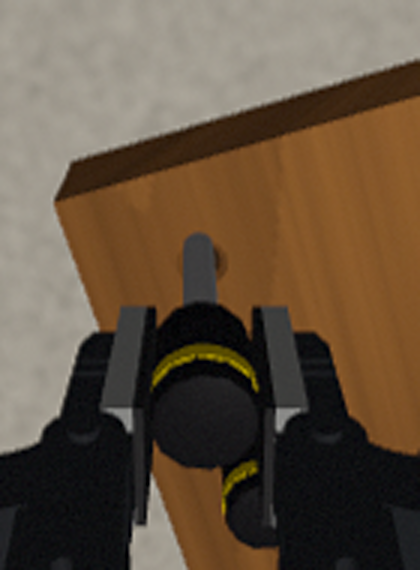

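Emit:
apply_moves([
  [[-0.006,0.001,0,0,0.01],[-0.006,0.001,0,0,0.01],[0,0,0,0,0.01]],
])

```text
t: 7.68
tcp_pos: [0.5157, -0.215, 0.1194]
tcp_rot: [[0.234, 0.971, 0.044], [0.972, -0.235, 0.022], [0.031, 0.038, -0.999]]
ft_force: [1.0, -0.6, -0.6]
width: 0.217
```

Emit:
apply_moves([
  [[-0.0018,-0.0018,0,0,0.01],[-0.0003,-0.0004,0.01,0,0.01],[0,0,0,0,0.01]],
])

```text
t: 7.93
tcp_pos: [0.5147, -0.2177, 0.1108]
tcp_rot: [[0.235, 0.971, 0.048], [0.971, -0.236, 0.02], [0.031, 0.042, -0.999]]
ft_force: [-0.2, 0.5, -0.5]
width: 0.219
```

Emit:
apply_moves([
  [[0.0011,-0.0013,0,0,0.01],[-0.0003,-0.0004,0.008,0,0.01],[0,0,0,0,0.01]],
])

```text
t: 8.18
tcp_pos: [0.5139, -0.2165, 0.1024]
tcp_rot: [[0.236, 0.971, 0.05], [0.971, -0.237, 0.02], [0.031, 0.044, -0.999]]
ft_force: [-0.9, 0.2, -0.6]
width: 0.219
```

```bash
python3 - <<'E'
from h import *
s=r.state();T=(s["tcp_pos"],s["tcp_rot"]);print(T,s["width"],s["ft_force"])
im=r.get_image("wrist");c=im[170:300,200:320,::-1];cv2.imwrite("pics/w5.png",cv2.resize(c,None,fx=4,fy=4,interpolation=cv2.INTER_CUBIC))
o=np.array([200,170])
for n,X in [("hole",(.515,-.2165,.045)),("tip",T[0]-[-.0013,0.0003,.0607])]: print(n,(proj("wrist",X,T)-o)*4)
E
```

```text
(array([ 0.51389407, -0.21651506,  0.10244707]), array([[ 0.23554322,  0.97058603,  0.04982124],
       [ 0.97137404, -0.23674235,  0.01963516],
       [ 0.03085241,  0.04377013, -0.99856512]])) 0.21924091382656127 [-0.86388172  0.23819298 -0.61537762]
hole [219.23843767 161.92938891]
tip [220.00251597 157.35009683]
```

View pics/w5.png

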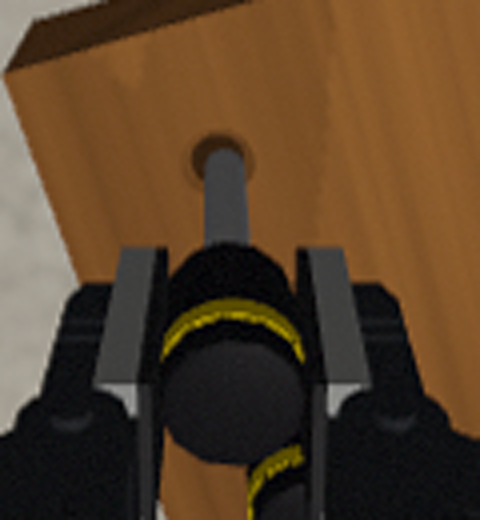

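Emit:
apply_moves([
  [[0,-0.0011,0,0,0.01],[-0.0003,-0.0004,0.008,0,0.01],[0,0,0,0,0.01]],
])

```text
t: 8.48
tcp_pos: [0.5124, -0.2158, 0.0935]
tcp_rot: [[0.235, 0.971, 0.049], [0.971, -0.236, 0.02], [0.031, 0.043, -0.999]]
ft_force: [-0.3, 0.2, -0.8]
width: 0.218
```

Tip is in the hole with no contact force. Continuing down.

Emit:
apply_moves([
  [[-0.0003,-0.0004,0.008,0,0.01],[-0.0003,-0.0002,0.008,0,0.01],[0,0,0,0,0.01]],
])

```text
t: 8.73
tcp_pos: [0.5124, -0.2158, 0.0755]
tcp_rot: [[0.235, 0.971, 0.049], [0.972, -0.236, 0.02], [0.031, 0.043, -0.999]]
ft_force: [0.3, 0.4, 0.3]
width: 0.217
```

Emit:
apply_moves([
  [[-0.0001,-0.0002,0.0035,0,0.01],[0,0,0,0,0.01],[0,0,0,0,0.045],[0,0,0,0,0.045],[0,0,0,0,0.045],[0,0,0,0,0.045],[0,0,0,0,0.045],[0,0,0,0,0.045]],
])

```text
t: 9.4
tcp_pos: [0.5127, -0.2163, 0.0714]
tcp_rot: [[0.235, 0.971, 0.049], [0.971, -0.236, 0.02], [0.031, 0.043, -0.999]]
ft_force: [0.6, -0.5, 0.9]
width: 0.525
```

Emit:
apply_moves([
  [[0.0007,0.001,-0.022,0,0.045],[0.0009,0.0013,-0.03,0,0.045],[0.0009,0.0013,-0.03,0,0.045],[0.0009,0.0013,-0.03,0,0.045],[0.0009,0.0013,-0.03,0,0.045],[0,0,0,0,0.045]],
])

```text
t: 9.9
tcp_pos: [0.511, -0.2163, 0.218]
tcp_rot: [[0.237, 0.971, 0.044], [0.971, -0.238, 0.021], [0.031, 0.038, -0.999]]
ft_force: [0.4, -0.5, 0.4]
width: 0.527
```

Emit:
apply_moves([
  [[0,0,0,-0.12,0.045],[0,0,0,-0.12,0.045],[0,0,0,-0.12,0.045],[0,0,0,-0.12,0.045],[0,0,0,-0.12,0.045],[0,0,0,-0.12,0.045],[0,0,0,-0.12,0.045],[0,0,0,-0.12,0.045],[0,0,0,-0.12,0.045],[0,0,0,-0.12,0.045],[0,0,0,-0.12,0.045],[0,0,0,-0.12,0.045],[0,0,0,-0.12,0.045],[0,0,0,0,0.045]],
])

```text
t: 11.07
tcp_pos: [0.5102, -0.2155, 0.2192]
tcp_rot: [[-0.982, 0.183, 0.049], [0.184, 0.983, 0.02], [-0.044, 0.029, -0.999]]
ft_force: [-0.4, 0.1, -0.1]
width: 0.529
```

```bash
python3 - <<'E'
from h import *
s=r.state();T=(s["tcp_pos"],s["tcp_rot"]);print(T,s["joint_positions"])
y=T[1][:,1];print("yaw",np.degrees(np.arctan2(y[1],y[0])))
print(T[1].T@(np.array([.554,.1565,.22])-T[0]))
im=r.get_image("scene");c=im[180:300,110:330,::-1];cv2.imwrite("pics/s2.png",cv2.resize(c,None,fx=3.5,fy=3.5,interpolation=cv2.INTER_CUBIC))
E
```

```text
(array([ 0.51017993, -0.21554483,  0.21923756]), array([[-0.98185419,  0.18324291,  0.04883016],
       [ 0.18440423,  0.98263859,  0.02040769],
       [-0.04424283,  0.02904186, -0.99859859]])) [ 23.88001443  27.94118226  -3.73298952 105.20802377  -0.47166626
  44.69336923 100.34370542]
yaw 79.43678604797795
[0.02554799 0.37363747 0.00897094]
```

View pics/s2.png

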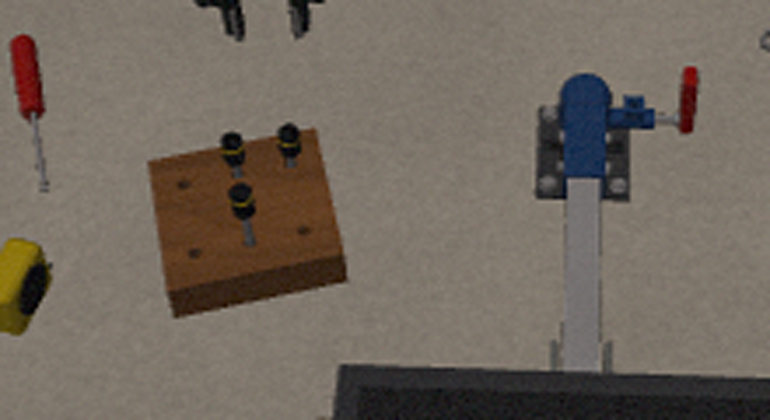

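Emit:
apply_moves([
  [[0.0025,0.037,0.001,0,0.045],[0.0025,0.037,0.001,0,0.045],[0.0025,0.037,0.001,0,0.045],[0.0025,0.037,0.001,0,0.045],[0.0025,0.037,0.001,0,0.045],[0.0025,0.037,0.001,0,0.045],[0.0025,0.037,0.001,0,0.045],[0.0025,0.037,0.001,0,0.045],[0.0025,0.037,0.001,0,0.045],[0.0025,0.037,0,0,0.04],[0,0,0,0.07,0.04],[0,0,0,0,0.04]],
])

```text
t: 12.12
tcp_pos: [0.5665, 0.1646, 0.2168]
tcp_rot: [[-0.948, 0.314, 0.051], [0.316, 0.949, 0.018], [-0.042, 0.033, -0.999]]
ft_force: [-0.5, -0.9, -0.2]
width: 0.469
```

```bash
python3 - <<'E'
from h import *
s=r.state();T=(s["tcp_pos"],s["tcp_rot"]);print(T,s["width"])
y=T[1][:,1];print("yaw",np.degrees(np.arctan2(y[1],y[0])))
im=r.get_image("wrist");cv2.imwrite("pics/w6.png",cv2.resize(im[:,:,::-1],(800,600)))
for n,X in [("handle",(.554,.1565,.125)),("boss",(.542,.1085,.08))]: print(n,proj("wrist",X,T)*800/512)
for n,X in [("tcp",T[0]+T[1][:,2]*.08)]: print(n,proj("wrist",X,T)*800/512)
E
```

```text
(array([0.56645923, 0.16462596, 0.21677411]), array([[-0.94795987,  0.31435512,  0.05052656],
       [ 0.31559039,  0.94871569,  0.01847314],
       [-0.04212821,  0.03345749, -0.99855186]])) 0.4687376555525118
yaw 71.66748382590771
handle [375.84341512 280.84237683]
boss [304.8928848  265.45747623]
tcp [401.16107865 308.53760854]
```

View pics/w6.png

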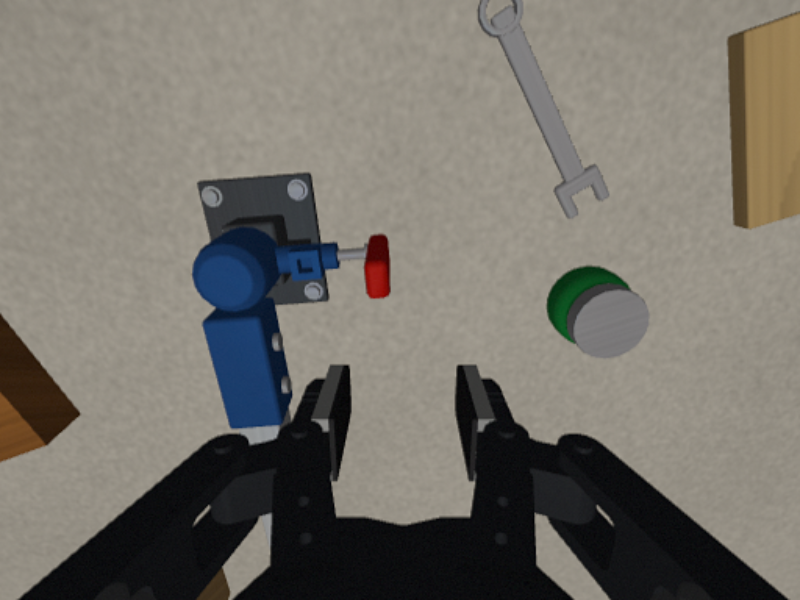

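Emit:
apply_moves([
  [[0,0,0,-0.06,0.045],[0.005,-0.005,0.02,0,0.045],[0.005,-0.005,0.02,0,0.045],[0.003,-0.004,0.02,0,0.045],[0,0,0,0,0.045]],
])

```text
t: 12.58
tcp_pos: [0.5542, 0.1523, 0.1555]
tcp_rot: [[-0.965, 0.256, 0.055], [0.258, 0.966, 0.019], [-0.048, 0.032, -0.998]]
ft_force: [-1.1, -0.7, 0.4]
width: 0.525
```

```bash
python3 - <<'E'
from h import *
s=r.state();T=(s["tcp_pos"],s["tcp_rot"]);print(T,s["width"])
y=T[1][:,1];print("yaw",np.degrees(np.arctan2(y[1],y[0])))
im=r.get_image("wrist");cv2.imwrite("pics/w7.png",cv2.resize(im[:,:,::-1],(800,600)))
print(proj("wrist",(.554,.1565,.125),T)*800/512, T[1].T@(np.array([.554,.1565,.088])-T[0]))
E
```

```text
(array([0.55415039, 0.15225781, 0.15547353]), array([[-0.96501778,  0.25635531,  0.05497851],
       [ 0.25769658,  0.96604378,  0.01875862],
       [-0.04830278,  0.03227018, -0.99831131]])) 0.5246655703194357
yaw 75.13817275333548
[407.70894073 340.53011498] [0.00449749 0.0018822  0.06743089]
```

View pics/w7.png

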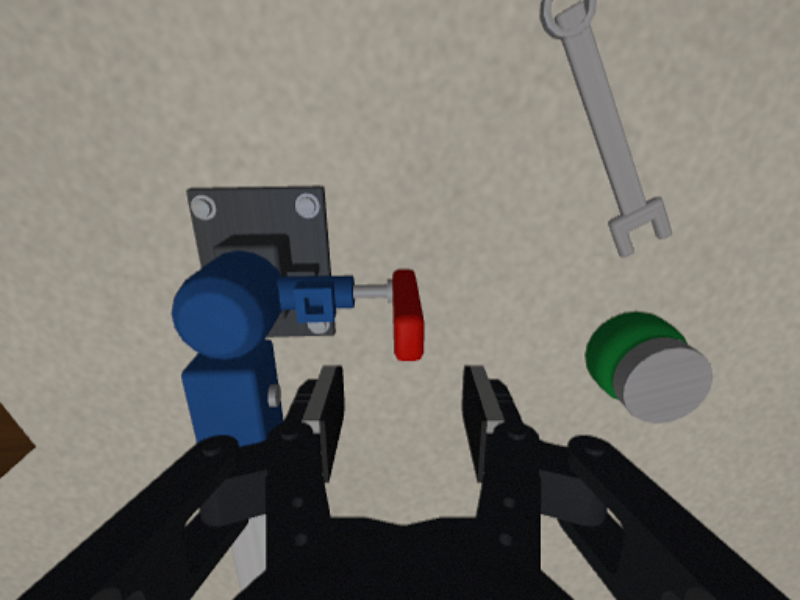

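Emit:
apply_moves([
  [[0.0025,0.001,0.017,0,0.045],[0.001,0.001,0.017,0,0.045],[0.001,0,0.017,0,0.045],[0,0,0,0,0.045]],
])

```text
t: 12.97
tcp_pos: [0.5604, 0.1546, 0.1105]
tcp_rot: [[-0.962, 0.263, 0.068], [0.265, 0.964, 0.021], [-0.06, 0.038, -0.997]]
ft_force: [-0.8, -0.0, 0.9]
width: 0.525
```

Emit:
apply_moves([
  [[0.005,0,0.011,0,0.045],[0.005,0,0.011,0,0.045],[0,0,0,0,0.045],[0,0,0,0,0.005],[0,0,0,0,0.005],[0,0,0,0,0.005],[0,0,0,0,0.005],[0,0,0,0,0.005],[0,0,0,0,0.005]],
], newtons=60)

```text
t: 13.72
tcp_pos: [0.5589, 0.1555, 0.0968]
tcp_rot: [[-0.961, 0.264, 0.079], [0.267, 0.964, 0.021], [-0.071, 0.041, -0.997]]
ft_force: [1.6, 2.2, -4.0]
width: 0.155
```

Emit:
apply_moves([
  [[0,0.004,0,0,0.005],[0,0.004,0,0,0.005],[0,0.004,0,0,0.005],[0,0.003,0,0,0.005],[0,0,0,0,0.005]],
], newtons=80)

```text
t: 14.13
tcp_pos: [0.56, 0.1598, 0.0957]
tcp_rot: [[-0.961, 0.267, 0.069], [0.268, 0.963, 0.005], [-0.066, 0.024, -0.998]]
ft_force: [-1.6, -5.3, 1.4]
width: 0.15
```

Emit:
apply_moves([
  [[0,0.007,0,0,0.005],[0,0.006,0,0,0.005],[0,0.004,0,0,0.005],[0,0,0,0,0.005]],
])

```text
t: 14.47
tcp_pos: [0.562, 0.1678, 0.0955]
tcp_rot: [[-0.961, 0.27, 0.063], [0.27, 0.963, -0.007], [-0.062, 0.01, -0.998]]
ft_force: [-3.1, -7.1, 1.7]
width: 0.15
```

Emit:
apply_moves([
  [[-0.0014,0.003,-0.01,0,0.005],[-0.0016,0.002,-0.01,0,0.005],[-0.0018,0.002,-0.01,0,0.005],[0,0.001,0,0,0.005]],
])

```text
t: 14.8
tcp_pos: [0.5637, 0.1632, 0.1232]
tcp_rot: [[-0.96, 0.274, 0.051], [0.273, 0.962, -0.024], [-0.056, -0.009, -0.998]]
ft_force: [-1.1, -5.6, -5.6]
width: 0.149
```

Emit:
apply_moves([
  [[-0.002,0.004,-0.01,0,0.005],[-0.0025,0.003,-0.01,0,0.005],[-0.0028,0.003,-0.01,0,0.005],[-0.003,0.003,-0.01,0,0.005],[0,0.002,0,0,0.005]],
])

```text
t: 15.22
tcp_pos: [0.572, 0.1629, 0.1599]
tcp_rot: [[-0.959, 0.28, 0.037], [0.279, 0.959, -0.041], [-0.047, -0.029, -0.998]]
ft_force: [-1.4, -8.0, -6.5]
width: 0.15
```

Emit:
apply_moves([
  [[-0.0032,0.001,-0.009,0,0.005],[-0.003,0.001,-0.008,0,0.005],[0,0.001,0,0,0.005],[0,0.001,0,0,0.005],[0,0.001,0,0,0.005]],
])

```text
t: 15.63
tcp_pos: [0.5749, 0.1575, 0.1731]
tcp_rot: [[-0.958, 0.286, 0.025], [0.284, 0.957, -0.053], [-0.039, -0.043, -0.998]]
ft_force: [-1.3, -6.1, -5.9]
width: 0.149
```

```bash
python3 - <<'E'
from h import *
s=r.state();T=(s["tcp_pos"],s["tcp_rot"]);print(T,s["width"],s["ft_force"],s["qd"].round(2))
im=r.get_image("scene");c=im[160:300,110:380,::-1];cv2.imwrite("pics/s3.png",cv2.resize(c,None,fx=2.9,fy=2.9,interpolation=cv2.INTER_CUBIC))
print(r.state()["tcp_pos"])
E
```

```text
(array([0.57485068, 0.15753585, 0.17305406]), array([[-0.9579878 ,  0.28574954,  0.02462866],
       [ 0.28419848,  0.95732145, -0.05260097],
       [-0.03860824, -0.04339166, -0.99831186]])) 0.14926648547395055 [-1.28397957 -6.13513345 -5.91610581] [-0.27  1.02  0.61  0.18  0.32  0.63 -0.58]
[0.57474887 0.15751738 0.17283719]
```

View pics/s3.png

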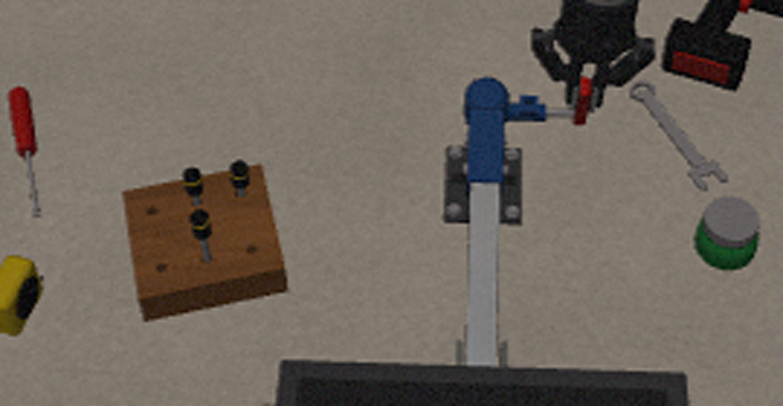

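Emit:
apply_moves([
  [[-0.0015,0.001,-0.005,0,0.005],[0,0,0,0,0.005],[0,0,0,0,0.005]],
])

```text
t: 15.93
tcp_pos: [0.5749, 0.155, 0.1753]
tcp_rot: [[-0.958, 0.288, 0.02], [0.286, 0.957, -0.056], [-0.035, -0.048, -0.998]]
ft_force: [-0.8, -6.1, -6.2]
width: 0.151
```

```bash
python3 - <<'E'
from h import *
for i in range(8):
    r.get_image("scene");s=r.state();
    if i%2: print(s["t"],s["tcp_pos"].round(4),s["width"].round(3),s["ft_force"].round(1))
E
```

```text
Traceback (most recent call last):
AttributeError: 'float' object has no attribute 'round'
```

```bash
python3 - <<'E'
from h import *
for z in (.05,.08,.12): print(z,proj("scene",(.531+.012,.062-.003,.102+z)).round(1))
print("seen cup top centre ~",(110+487/2.9,160+92/2.9))
p=[]
for i in range(8):
    r.get_image("scene");s=r.state();p.append(s["tcp_pos"])
    if i%3==1: print(s["t"],s["tcp_pos"].round(4),s["width"],s["ft_force"].round(1))
if np.ptp(p,axis=0).max()<.002: print("close",r.close_job())
E
```

```text
0.05 [277.8 198. ]
0.08 [278.  191.6]
0.12 [278.4 182.9]
seen cup top centre ~ (277.9310344827586, 191.72413793103448)
16.1333 [0.5749 0.1551 0.1753] 0.1507907758426471 [ 0.5 -5.6 -6.8]
16.2833 [0.5749 0.1551 0.1753] 0.15013984047373405 [-0.1 -6.7 -6. ]
16.4333 [0.5749 0.1551 0.1753] 0.14760409482053494 [ 0.1 -5.4 -6.3]
the job is handed in; nothing more can be done
close None
```

The job is handed in at about 16.5 s of the 54 s. The pin is out and racked, and the gripper is holding the tongue about 8 cm above the ball. No verdict is reported, so what follows is from my own checks.

- **Pin:** I stood it in an outer hole of the row nearer the robot. That row holds the short pin; the far-row pin shows the longer shaft. The last scene picture shows it upright, with its knob level with the short pin's. The tool stood 0.4 mm above the height expected with the pin at the hole's floor when I let go.
- **Latch:** I gripped the red handle and pulled it about 12.5 mm along +y, judged from the tool's travel and a spring force of about 7.7 N, before lifting.
- **Tongue:** The tool rose 79 mm and then held steady for the last 0.4 s before hand-in. In the picture from just before a final nudge of about 2 mm, the coupler matches a lift of about 80 mm. The fingers stayed closed on the handle under a load of about 6 N.
- **Everything else:** In the scene picture the other pins, wrench and grease tin look where they were. I judged this by eye only.

During moves the tool drifted by up to 12 mm sideways and about 4 degrees of tilt. I corrected the sideways drift from close-up pictures before seating the pin and from pose readings when gripping the handle. The tilt stayed, and the handle grip ended about 9 mm higher than planned.

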